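Seat the star wheel on its keyed spindle and latch it

TASK

The green star wheel has been slipped over the bottle line's spindle but is still sitting on top of the drive keys. Push it down evenly while slowly turning it until it drops over the keys and is fully home on the flange, then flip the red latch on the spindle end down flat over the hub to lock it, and let go. Leave the bottles on the lane standing where they are.

Things in the scene. Friction and masses are not known exactly. Their poses are not given: they have to be found in the camera images.
- star: green plastic star wheel with an aluminium hub, 0.45 kg, loose. Plate 25 mm thick, 170 mm across six lobes with round bottle pockets between; on it the round hub, 90 mm wide. Origin: centre of the underside, on the bore's axis, z up. Starts slipped over the spindle but resting on the two keys, 22 mm above home, turned 0.4 to 1.57 rad (either way) from the nearest angle at which it drops
- hub_top (a point): centre of the hub's flat top, 50 mm above the wheel's underside. The bore is 34 mm wide, with two opposite keyways (16 mm wide) on the wheel's +x and -x, each marked by a yellow stripe on the hub top. Snug fit: sprung balls in the shaft drag on the bore with 5 to 10 N, so it must be pushed down, 10 to 15 N, evenly on both sides of the centre; pushed on one side it may cant and bind
- knob_a (a point): top centre of one of the two black upright lifting knobs on the hub top, each 18 mm in diameter and 22 mm tall, on the wheel's +y axis, 32 mm from the centre; pushing both knobs round turns the wheel
- knob_b (a point): top centre of the other knob, on the wheel's -y axis, 32 mm from the centre
- spindle: upright steel spindle, fixed, it does not turn. Origin: on its axis at the top of its flange, where the wheel's underside sits when home (100 mm above the table), z up. Shaft 32 mm in diameter, its forked end 66 mm above the origin (16 mm above the hub top of a wheel that is home), with yellow-marked cheeks on +y and -y and the latch in the slot between
- key_top (a point): top of one of the two opposite keys of the spindle, hidden under the wheel: on the spindle's +x and -x, 12 mm wide, 22 mm tall above the flange, reaching 23 mm from the axis. The wheel drops when its x axis lies along the spindle's x axis, either way round, within about 0.08 rad; the latch's slot lies in the same line
- latch (a joint): red flip latch in the spindle's fork: bar 11 mm wide, 8 mm thick, 37 mm long from its hinge. 0: upright (starts at 0 to 0.2); 1.57: flat, at its stop, pointing to the spindle's +x over the hub, its upper face 61 mm above the spindle's origin, 3 mm of air under it. Swings only towards the spindle's +x, stays where left, takes about 2 N at the tip. Cannot lie flat unless the wheel is home
- latch_tip (a point): point near the free end of the red latch, 36 mm from its hinge, on the bar's middle line
- latch_pivot (a point): the latch's hinge: on the spindle's axis, 57 mm above the spindle's origin; axes as the spindle's
- machine: fixed bottle lane with the star's drive. Origin: on the table under the spindle's axis, +x away from its operating front. The white chain (65 mm above the table) runs along y, 85 mm in +x; guide rails beside it, 122 mm high; a steel drive box reaches 135 mm in -x and 125 mm either way in y, 68 mm high; a sensor at +150 mm x, -70 mm y, 175 mm high
- lane_bottle_1: bystander, to be left standing where it is: 500 ml clear water bottle with a dark red label and white cap, 65 mm in diameter, 200 mm tall, 0.5 kg; origin at the centre of its underside. Stands on the lane at +y of the machine, nearest the star (about 200 mm from the spindle in y)
- lane_bottle_2: bystander, to be left standing where it is: 500 ml clear water bottle with a dark red label and white cap, 65 mm in diameter, 200 mm tall, 0.5 kg; origin at the centre of its underside. Stands on the lane, the second at +y
- lane_bottle_3: bystander, to be left standing where it is: 500 ml clear water bottle with a dark red label and white cap, 65 mm in diameter, 200 mm tall, 0.5 kg; origin at the centre of its underside. Stands on the lane at -y of the machine
Not all that is in view belongs to the job. Leave any orange look-alike of the star alone.

How it is judged:
On the way, in this order (a step that is already met when the one before it is completed fails the run):
1. the star wheel has dropped over the keys and is fully home on the flange (z of star in the frame of spindle between -0.003 and 0.003 m and horizontal distance between star and spindle below 0.004 m and angle between the x axis of star and the x axis of spindle, either way round below 0.2 rad and angle between star's own z axis and vertical below 0.05 rad), for 0.2 s.
2. the red latch is laid flat over the hub (value of joint latch above 1.4 rad), for 0.2 s.
At the end, for the whole second after the job is handed in: The star wheel is home on the spindle (underside within 3 mm of the flange, centred within 4 mm, keyways on the keys within 0.2 rad, not tilted more than 0.05 rad) and at rest, and the red latch lies flat over the hub (1.4 rad or more of its 1.57) (all of step 1 and value of joint latch above 1.4 rad and linear speed of star below 0.02 m/s); the robot touches nothing.
It fails at once if a bottle on the lane is shifted by more than 30 mm (distance of any of lane_bottle_1, lane_bottle_2, lane_bottle_3 from where it was at the start of the episode above 0.03 m).
It fails at once if a bottle is tipped (angle between any of lane_bottle_1, lane_bottle_2, lane_bottle_3's own z axis and vertical above 0.3 rad).
It also fails if it takes over 61 s, if anything falls off the work surface, if the arm or the gripper's body presses on something with over 40 N, if the wrist force passes 120 N, or if a joint passes its speed limit or range.

ROBOT

A 7-joint arm with a two-finger parallel gripper is mounted at the origin on the work surface. World frame = base frame: x ahead of the robot, y to its left, z up, the work surface at z = 0. Lengths are in m, angles in rad, forces in N, time in s.
With the tool pointing down it reaches from about 0.375 to 0.925 m from the base axis. Payload 3.1 kg.
Tool frame: the origin (TCP) lies where the fingers leave the gripper's body, on its centre line; the fingertips stand 73 mm ahead of it and the grasp point (between the pads) lies 54 mm ahead of it; z points along the fingers, y is the direction in which the jaws open and shut (so a half turn about z gives the same grasp; the last joint's range is limited). The gripper opens to 85 mm and grips with 20 to 120 N. Pads are 22 mm wide; open, the fingers measure 114 mm over their backs; the gripper's body (76 mm by 85 mm) begins 54 mm behind the grasp point. The pads swing forward as they close: fully open they stand 13 mm farther back than shut.
Start: joints at [-1.251, 0.383, 0.044, 1.598, -0.018, 1.161, -0.05], TCP at [0.264, 0.594, 0.304] pointing down, gripper open.
Joint ranges: [-2.61, 2.61], [-0.41, 2.15], [-1.48, 1.57], [0, 2.5], [-1.57, 4.71], [0.05, 1.97], [-2.85, 2.85]. Speed limits (rad/s): [2.79, 2.79, 3.14, 3.14, 3.14, 3.14, 3.14].

INTERFACE

Orientations are given as a unit quaternion [x, y, z, w].
In Python, from plant import monitor, cams, ctrl, models gives the robot as it stands.
- The arm moves only by the tool apply_moves, never from a script. Its argument "deltas" is a list of rows, each an object with "delta_pos": the shift along the world's x, y, z in mm, a list of three; "turn": the turn about the world's z in rad; "claw": the finger opening in mm, from 0 to 85.4. In form: [{"delta_pos": [x, y, z], "turn": turn, "claw": claw}, ...]. A call has 1 to 10 rows; each row is the pose to reach, as a shift and turn from the pose commanded when the call began; what a row does not reach only later rows make up. A row lasts 1/10 s, in which the tool goes at most 50 mm and 8.59 degrees, less where a joint would pass 70% of its speed; a pose out of reach is approached as far as the arm can. A call with a gripper value outside its range is refused whole. The fingers move at their own pace and stop on an object; the grip force is fixed at half the most. Time passes only in rows, so rows that repeat a pose let the fingers close. It gives the time, the measured TCP pose, the force and the opening at its end, in the units of the state.
- monitor.read_state(): the state, without advancing time (a new reading comes with each control period).
- cams.read_camera(name): name is "scene" or "top"; returns (picture, depth): 420x560x3 uint8, red, green, blue; 420x560 float32, m along the optical axis (not along the pixel's ray), 0 where there is no reading.
- cams.camera_info(name): a dict with "vertical_fov" (degrees; the focal length in pixels is half the picture's height over the tangent of half this angle, whatever the lens; pixels are square), "cx", "cy" (the principal point, pixels), "camera_from_world" (4x4, takes a point from world to camera coordinates). Camera axes: x right, y down, z forward; pixel columns grow to the right and rows downward; lengths in m; the calibration is good to about 2 mm. A picture is of the moment at which its call begins. camera_info takes no time and is no camera call.
- ctrl.hand_in(): hands the job in, once; it reports no verdict.
Trained networks look in the newest picture that a camera, given by its name, has taken for a name from the list of things; names that differ only in an ending like _2 or _b are one class to them, and where a whole thing is asked for, a point or a joint stands for the part that bears it (a point fixed in the world has none). Each returns a list of dicts, best first, with "score" (0 to 1); they miss things now and then, are a little off and sometimes report something else, mostly with a low value. They report only what shows in the picture. A call takes as long as a camera call. They do not tell look-alikes from the thing itself.
- models.silhouettes(name, camera): "mask" (420x560 bool, what is visible of it) and "uv" ([column, row] in pixels, amid what is visible of it).
The state is a dict: "clock": time; "q": joint angles; "dq": joint speeds; "joint_torque": joint torques, N m; "position": TCP position; "tool_rot": TCP orientation; "contact_force": force on the tool from outside, world axes, zero at the start; "moment": the same for the moment, N m; "opening": opening from 0.0 (shut) to 1.0 (fully open).
Only numpy, scipy, OpenCV 4.12 (cv2) and the standard library are available. Lean on these libraries where they do the work, as an engineer would, in place of code of your own. Each camera call takes 0.05 s, during which the arm holds its last target. There are 200 camera calls.

## Working session

There is one attempt and no reset: what is moved stays moved. The work goes in short steps, Python scripts to look and compute and a tool call to move; the robot and the scene stay as the last step left them, time stands still between calls to the robot, and variables do not carry over. Pictures are saved under pics/ and viewed, about 8 in all and at most 12, crops included, and the job is handed in when it is done.

Besides the shell and the picture viewer there is one more tool, called after ">>>" as name(argument=value, ...) on one line, values as JSON. apply_moves: Moves the arm, as the interface text tells. Its arguments: {"type":"object","properties":{"deltas":{"type":"array"}},"required":["deltas"]}

```bash
mkdir -p pics; ls; cat > h.py <<'E'
import numpy as np, cv2
from plant import monitor, cams, ctrl, models
def cam(n):
    i=cams.camera_info(n); f=210/np.tan(np.radians(i["vertical_fov"])/2)
    return f,i["cx"],i["cy"],np.array(i["camera_from_world"])
def cloud(n,d):
    f,cx,cy,T=cam(n); v,u=np.mgrid[0:420,0:560]
    P=np.stack([(u-cx)/f*d,(v-cy)/f*d,d],-1)
    return (P-T[:3,3])@T[:3,:3]   # world
def proj(n,p):
    f,cx,cy,T=cam(n); q=T[:3,:3]@np.array(p)+T[:3,3]; return np.array([cx+f*q[0]/q[2],cy+f*q[1]/q[2]])
def save(name,img): cv2.imwrite("pics/"+name,img[...,::-1])
E
python3 - <<'E'
from h import *
print(monitor.read_state())
for n in("top","scene"):
    p,d=cams.read_camera(n); save(n+"0.png",p); np.savez(n+"0.npz",p=p,d=d); print(n,cam(n))
    W=cloud(n,d)
    for k in("star","knob_a","latch","spindle"):
        for r in models.silhouettes(k,n):
            m=r["mask"]&(d>0); print(n,k,round(r["score"],2),np.round(r["uv"]),m.sum(),np.round(np.median(W[m],0),3) if m.any() else 0)
a=cv2.imread("pics/top0.png")
E
```

```text
pics
{'clock': 0.0, 'q': array([-1.25080726,  0.38386646,  0.04381447,  1.59959406, -0.01783999,
        1.16120241, -0.04988423]), 'dq': array([ 0.00180495,  0.000679  ,  0.00175617,  0.00032972, -0.00015401,
        0.00100087,  0.00258516]), 'joint_torque': array([-5.25444157e-04, -4.33453774e+01,  1.02390435e+00, -2.49514657e+01,
        1.04908660e-02,  1.12673358e-02,  6.83798405e-06]), 'position': array([0.26342117, 0.59339741, 0.30245699]), 'tool_rot': array([ 2.07311274e-01,  9.78274114e-01, -1.32687316e-03, -1.82670212e-04]), 'contact_force': array([-0.16282536, -0.09101815,  0.51214826]), 'moment': array([-0.01358721, -0.017043  , -0.0176405 ]), 'opening': 0.9972314178610282}
top (np.float64(486.4590185481918), 282.9202250206183, 208.32096722011605, array([[-1.92751138e-02, -9.99808575e-01, -3.35908074e-03,
         7.32924748e-02],
       [-9.88252941e-01,  1.95615684e-02, -1.51570015e-01,
         6.01976281e-01],
       [ 1.51606710e-01,  3.98092129e-04, -9.88440816e-01,
         1.27431324e+00],
       [ 0.00000000e+00,  0.00000000e+00,  0.00000000e+00,
         1.0000
[... 349 characters left out ...]
4(498.98385397518564), 281.88781561428556, 211.58415466499298, array([[ 0.87965742,  0.47557591,  0.00551148, -0.52679621],
       [ 0.26278342, -0.47633792, -0.83907513, -0.03287349],
       [-0.39641859,  0.73954698, -0.54398764,  1.35659096],
       [ 0.        ,  0.        ,  0.        ,  1.        ]]))
scene star 0.7 [229. 236.] 3120 [ 0.557 -0.136  0.147]
scene star 0.68 [263. 199.] 1530 [0.44  0.194 0.026]
scene knob_a 0.97 [263. 200.] 1581 [0.44  0.192 0.026]
scene knob_a 0.75 [176. 333.] 4390 [ 0.645 -0.404  0.186]
scene knob_a 0.72 [226. 242.] 3128 [ 0.557 -0.137  0.147]
scene latch 0.57 [229. 217.] 73 [ 0.542 -0.118  0.181]
scene spindle 0.67 [223. 263.] 203 [ 0.542 -0.12   0.1  ]
```

View pics/top0.png

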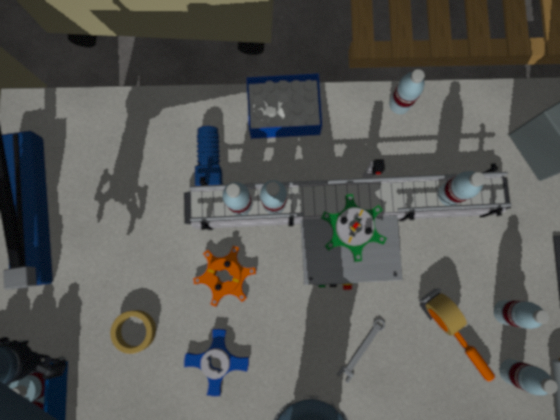

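View pics/scene0.png

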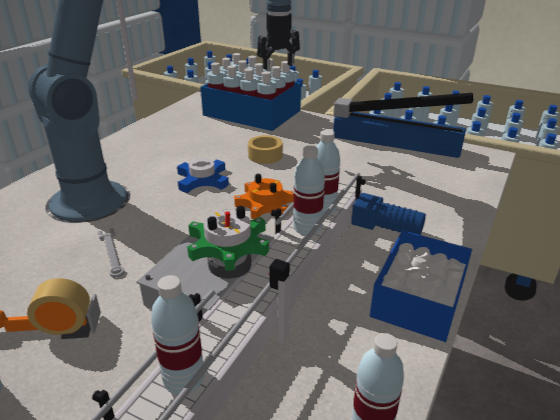

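The green star is at top (352,227) and scene (229,238). The lane runs along world y, with three bottles on it, and the orange look-alike is at top (225,277). Next I'll zoom in on the hub.

```bash
python3 - <<'E'
from h import *
a=np.load("top0.npz")["p"][190:270,310:400]; b=np.load("scene0.npz")["p"][195:275,185:275]
r=lambda x:cv2.resize(x,(630,560)[:2],interpolation=cv2.INTER_CUBIC)
a,b=[cv2.resize(x,(400,356),interpolation=cv2.INTER_CUBIC) for x in(a,b)]
save("z1.png",np.clip(np.hstack([a,b])*1.2,0,255).astype(np.uint8))
W=cloud("top",np.load("top0.npz")["d"])
# hub top plane & lobes
p=np.load("top0.npz")["p"]; hsv=cv2.cvtColor(p,cv2.COLOR_RGB2HSV)
g=(hsv[...,0]>45)&(hsv[...,0]<80)&(hsv[...,1]>120)&(W[...,2]>.12)
print("green",g.sum(),W[g].mean(0), np.median(W[g][:,2]))
c=cv2.minEnclosingCircle(W[g][:,:2].astype(np.float32));print(c)
# box top plane at z .068
b=(abs(W[...,2]-.068)<.004)&(W[...,0]<.6)&(W[...,0]>.35)
n,l,s,_=cv2.connectedComponentsWithStats(b.astype(np.uint8)); k=1+s[1:,4].argmax()
q=W[l==k][:,:2].astype(np.float32); print("box",cv2.minAreaRect(q), q.min(0),q.max(0))
# rails
b=(abs(W[...,2]-.12)<.006)&(W[...,0]>.54)&(abs(W[...,1])<.6); q=W[b][:,:2]; print("rails",b.sum(),cv2.minAreaRect(q.astype(np.float32)))
h=W[197:262,318:390]
for t in (.165,.172,.178,.185,.19): print(t,(h[...,2]>t).sum())
E
```

```text
green 700 [ 0.52858757 -0.09510242  0.15465277] 0.14722529446561705
((0.6272025108337402, 0.28589528799057007), 0.4914723038673401)
box ((0.49937257170677185, -0.10364410281181335), (0.3356249928474426, 0.20117200911045074), 89.98780059814453) [ 0.39880478 -0.2714745 ] [0.5999892  0.06414916]
rails 1336 ((0.7311205863952637, -0.1470235288143158), (0.3703663647174835, 0.9101591110229492), 3.0598092079162598)
0.165 964
0.172 582
0.178 148
0.185 136
0.19 128
```

View pics/z1.png

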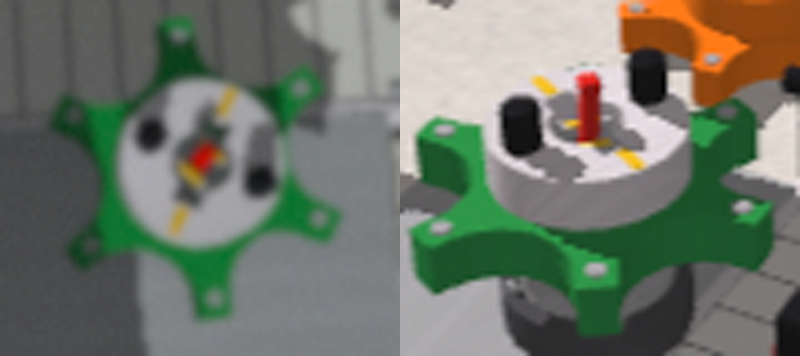

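```bash
python3 - <<'E'
from h import *
W=cloud("top",np.load("top0.npz")["d"]); p=np.load("top0.npz")["p"]
h=np.zeros((420,560),bool); h[200:262,318:390]=1
def line(q):
    vx,vy,x0,y0=cv2.fitLine(q.astype(np.float32),cv2.DIST_HUBER,0,.01,.01).ravel(); r=(q-[x0,y0])@[-vy,vx]; return np.arctan2(vy,vx),x0,y0,r.std()
# rails
for lo,hi in((.56,.605),(.63,.70)):
    b=(W[...,2]>.112)&(W[...,2]<.128)&(W[...,0]>lo)&(W[...,0]<hi)&(((W[...,1]>-.42)&(W[...,1]<-.22))|((W[...,1]>.0)&(W[...,1]<.22)))
    print(lo,b.sum(),line(W[b][:,:2]))
# front edge of box: per column first row where z>.055
e=[]
for u in range(308,398):
    col=W[240:300,u]; k=np.where((col[:,2]>.06))[0]
    if len(k): e.append(col[k.max(),:2])
print("front",line(np.array(e)))
m=h&(W[...,2]>.183); n,l,s,c=cv2.connectedComponentsWithStats(m.astype(np.uint8))
for k in range(1,n): print("tall",s[k,4],c[k],W[l==k].mean(0),W[l==k].max(0))
m=h&(abs(W[...,2]-.171)<.006)&(p.min(-1)>100); print("hub",m.sum(),W[m].mean(0),np.median(W[m][:,2]),cv2.minEnclosingCircle(W[m][:,:2].astype(np.float32)))
hsv=cv2.cvtColor(p,cv2.COLOR_RGB2HSV)
y=h&(hsv[...,0]>18)&(hsv[...,0]<32)&(hsv[...,1]>100)
n,l,s,c=cv2.connectedComponentsWithStats(y.astype(np.uint8))
for k in range(1,n): print("yel",s[k,4],c[k],W[l==k].mean(0))
r=h&((hsv[...,0]<8)|(hsv[...,0]>174))&(hsv[...,1]>150); print("red",W[r].mean(0),W[r].min(0),W[r].max(0)); print(W[r&(W[...,2]>.19)].mean(0),W[r&(W[...,2]<.18)].mean(0))
E
```

```text
0.56 574 (np.float32(-1.5474702), np.float32(0.57991993), np.float32(-0.09487379), np.float64(0.006702223849942161))
0.63 342 (np.float32(-1.5476226), np.float32(0.66198283), np.float32(-0.06506807), np.float64(0.006170057344299735))
front (np.float32(-1.5450367), np.float32(0.40245983), np.float32(-0.10935097), np.float64(0.0011914402937229932))
tall 1 [367. 202.] [0.40312311 0.06099555 1.35107097] [0.40312311 0.06099555 1.35107097]
tall 44 [343.36363636 220.04545455] [ 0.54937562 -0.08287976  0.19346022] [ 0.55707856 -0.07511062  0.19947467]
tall 1 [323. 221.] [0.40312311 0.06099555 1.35107097] [0.40312311 0.06099555 1.35107097]
tall 22 [355.18181818 224.36363636] [ 0.5384988 -0.1108849  0.1926257] [ 0.54420498 -0.10546623  0.19720155]
tall 47 [367.93617021 230.53191489] [ 0.52306051 -0.14073835  0.19263033] [ 0.5316564  -0.13258929  0.19798194]
tall 1 [320. 229.] [0.40312311 0.06099555 1.35107097] [0.40312311 0.06099555 1.35107097]
tall 1 [334. 228.] [0.40312311 0.06099555 1.35107097] [0.40312311 0.06099555 1.35107097]
tall 1 [333. 231.] [0.40312311 0.06099555 1.35107097] [0.40312
[... 1358 characters left out ...]
7097]
tall 1 [341. 258.] [0.40312311 0.06099555 1.35107097] [0.40312311 0.06099555 1.35107097]
tall 1 [382. 260.] [0.40312311 0.06099555 1.35107097] [0.40312311 0.06099555 1.35107097]
hub 599 [ 0.53300219 -0.10960546  0.17206353] 0.17212992975503802 ((0.5369398593902588, -0.11257833987474442), 0.04537627473473549)
yel 12 [360.5 212.5] [ 0.56969303 -0.12798117  0.17321754]
yel 17 [352.41176471 228.76470588] [ 0.53104663 -0.10779275  0.16474786]
yel 10 [349.8 238.7] [ 0.50607812 -0.09930638  0.17288366]
red [ 0.53866511 -0.11248813  0.18504049] [ 0.53219604 -0.12361777  0.14871385] [ 0.5494596  -0.10546623  0.19720155]
[ 0.53881856 -0.11101212  0.19372347] [ 0.54073635 -0.11985446  0.15526406]
```

The hub centre is about (0.5365, -0.112), the wheel's yaw is about -0.425, and the lane's yaw is about +0.025. I need the spindle's own yaw from the cheeks, so I'll zoom in on the shaft.

```bash
python3 - <<'E'
from h import *
ims={n:np.load(n+"0.npz")["p"] for n in("top","scene")}
out=[]
c=np.array([.5365,-.112,.166])
for n in ims:
    u,v=proj(n,c).round().astype(int); print(n,u,v)
    x=ims[n][v-14:v+12,u-13:u+13]; out.append(cv2.resize(x,(396,396),interpolation=cv2.INTER_NEAREST))
    for a in(0.025,0.3,.58):
        print(n,a,[ (np.round((proj(n,c+[-s*.012*np.sin(a),s*.012*np.cos(a),0])-[u-13,v-14]+.5)*396/26)).tolist() for s in(1,-1)])
save("z2.png",np.clip(np.hstack(out)*1.3,0,255).astype(np.uint8))
E
```

```text
top 354 226
top 0.025 [[133.0, 231.0], [282.0, 225.0]]
top 0.3 [[137.0, 251.0], [278.0, 205.0]]
top 0.58 [[147.0, 270.0], [268.0, 186.0]]
scene 227 223
scene 0.025 [[252.0, 174.0], [151.0, 268.0]]
scene 0.3 [[229.0, 169.0], [175.0, 273.0]]
scene 0.58 [[203.0, 168.0], [202.0, 274.0]]
```

View pics/z2.png

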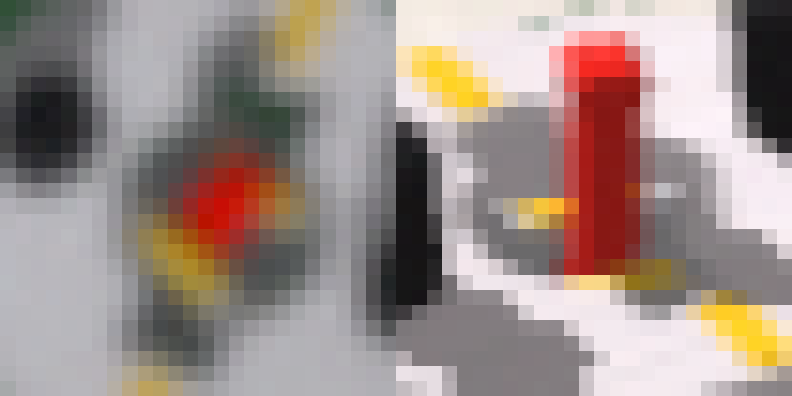

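The cheek marks show the slot is well off the lane direction, at roughly 0.6 to 0.9 rad. I'll fit that angle next.

```bash
python3 - <<'E'
from h import *
def plane(n,uv,z):
    f,cx,cy,T=cam(n); R=T[:3,:3]; o=-R.T@T[:3,3]; d=np.c_[(uv-[cx,cy])/f,np.ones(len(uv))]@R
    return (o+d*((z-o[2])/d[:,2])[:,None])[:,:2]
c=np.array([.5365,-.112])
for n in("top","scene"):
    p=np.load(n+"0.npz")["p"]; hsv=cv2.cvtColor(p,cv2.COLOR_RGB2HSV)
    u,v=proj(n,[*c,.166]).round().astype(int)
    y=(hsv[...,0]>12)&(hsv[...,0]<34)&(hsv[...,1]>90)
    vv,uu=np.where(y); k=(abs(uu-u)<20)&(abs(vv-v)<20)
    q=np.c_[uu,vv][k].astype(float)
    w=plane(n,q,.166)-c; r=np.hypot(*w.T)
    s=plane(n,q,.172)-c; rs=np.hypot(*s.T)
    out=s[(rs>.022)&(rs<.045)]; print(n,"stripes mean by side",[np.round(out[out[:,0]*sg>0].mean(0)*1e3,1) for sg in(1,-1)])
    w=w[r<.02]*1e3; print(n,len(w)); print(np.round(w).astype(int).tolist())
    # uncorrected for centre: fit two parallel strips
    best=[]
    for a in np.arange(-1.6,1.6,.02):
        t=w@[-np.sin(a),np.cos(a)]
        best.append((min(sum(np.minimum(abs(t-o-h),abs(t-o+h))**2) for o in np.arange(-5,5,.5) for h in np.arange(7,13,1)),a))
    print("best",[(round(x/len(w),2),round(a,2)) for x,a in sorted(best)[:8]])
E
```

```text
top stripes mean by side [array([ 33.4, -16.2]), array([-31.3,  12.7])]
top 26
[[8, -12], [6, -12], [3, -12], [3, -15], [1, 8], [1, -12], [-1, 10], [-1, 8], [-1, 5], [-1, 3], [-4, 10], [-4, 8], [-4, 5], [-4, 3], [-4, 0], [-6, 8], [-6, 5], [-6, 3], [-6, 1], [-6, -2], [-9, 6], [-9, 3], [-9, 1], [-9, -2], [-11, 3], [-11, 1]]
best [(np.float64(5.14), np.float64(0.8)), (np.float64(5.15), np.float64(0.82)), (np.float64(5.15), np.float64(0.78)), (np.float64(5.16), np.float64(0.84)), (np.float64(5.18), np.float64(0.76)), (np.float64(5.19), np.float64(0.86)), (np.float64(5.21), np.float64(0.74)), (np.float64(5.24), np.float64(0.88))]
scene stripes mean by side [array([ 27.8, -17.6]), array([-29.8,  11.2])]
scene 15
[[-10, -2], [-8, -1], [-7, 0], [-6, -4], [-5, -3], [9, -7], [11, -6], [13, -5], [5, -13], [6, -12], [8, -11], [10, -10], [11, -9], [13, -8], [15, -8]]
best [(np.float64(2.37), np.float64(0.64)), (np.float64(2.38), np.float64(0.62)), (np.float64(2.38), np.float64(0.66)), (np.float64(2.41), np.float64(0.68)), (np.float64(2.41), np.float64(0.6)), (np.float64(2.46), np.float64(0.7)), (np.float64(2.47), np.float64(0.58)), (np.float64(2.52), np.float64(0.8))]
```

>>> apply_moves(deltas=[{"delta_pos": [0,0,50],"turn": 0,"claw": 50},{"delta_pos": [60,-160,60],"turn": -0.8,"claw": 50},{"delta_pos": [170,-440,60],"turn": -0.8,"claw": 50},{"delta_pos": [170,-440,60],"turn": -0.8,"claw": 50},{"delta_pos": [170,-440,60],"turn": -0.8,"claw": 50},{"delta_pos": [170,-440,60],"turn": -0.8,"claw": 50},{"delta_pos": [170,-440,60],"turn": -0.8,"claw": 50},{"delta_pos": [170,-440,60],"turn": -0.8,"claw": 50},{"delta_pos": [170,-440,60],"turn": -0.8,"claw": 50},{"delta_pos": [170,-440,60],"turn": -0.8,"claw": 50}])

```text
clock: 1.5
position: [0.4262, 0.1724, 0.364]
tool_rot: [0.572, 0.82, 0.001, 0.0]
contact_force: [0.5, 0.8, 0.5]
opening: 0.589
```

>>> apply_moves(deltas=[{"delta_pos": [103,-265,0],"turn": 0,"claw": 50},{"delta_pos": [103,-265,0],"turn": 0,"claw": 50},{"delta_pos": [103,-265,0],"turn": 0,"claw": 50},{"delta_pos": [103,-265,0],"turn": 0,"claw": 50},{"delta_pos": [103,-265,0],"turn": 0,"claw": 50},{"delta_pos": [103,-265,0],"turn": 0,"claw": 50},{"delta_pos": [103,-265,0],"turn": 0,"claw": 50},{"delta_pos": [103,-265,0],"turn": 0,"claw": 50},{"delta_pos": [103,-265,-30],"turn": 0,"claw": 50},{"delta_pos": [103,-265,-30],"turn": 0,"claw": 50}])

```text
clock: 2.5
position: [0.5265, -0.0877, 0.3302]
tool_rot: [0.571, 0.821, -0.002, -0.003]
contact_force: [-0.7, 0.8, -0.3]
opening: 0.589
```

```bash
python3 - <<'E'
from h import *
s=monitor.read_state(); print({k:np.round(s[k],4) for k in("clock","position","tool_rot","contact_force","moment","opening")})
x,y,_,_=s["tool_rot"]; print("tool y ang",np.arctan2(y*y-x*x+0,2*x*y))
out=[]
for n in("top","scene"):
    p,d=cams.read_camera(n); np.savez(n+"1.npz",p=p,d=d)
    u,v=proj(n,[.5365,-.112,.2]).round().astype(int); out.append(cv2.resize(p[v-50:v+50,u-50:u+50],(390,390)))
save("a1.png",np.hstack(out))
E
```

```text
{'clock': np.float64(2.5), 'position': array([ 0.5265, -0.0877,  0.3302]), 'tool_rot': array([ 0.5705,  0.8213, -0.0016, -0.0035]), 'contact_force': array([-0.7099,  0.7687, -0.2904]), 'moment': array([0.0098, 0.0569, 0.0073]), 'opening': np.float64(0.5892)}
tool y ang 0.3565306504086174
```

View pics/a1.png

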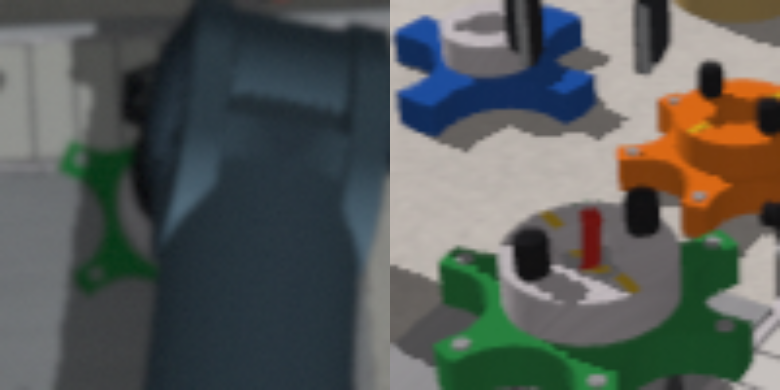

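>>> apply_moves(deltas=[{"delta_pos": [0,0,0],"turn": 0,"claw": 50},{"delta_pos": [0,0,0],"turn": 0,"claw": 50},{"delta_pos": [0,0,0],"turn": 0,"claw": 50}])

```text
clock: 2.9
position: [0.5293, -0.0904, 0.3345]
tool_rot: [0.572, 0.82, 0.001, 0.001]
contact_force: [-0.3, 0.0, -0.1]
opening: 0.588
```

>>> apply_moves(deltas=[{"delta_pos": [7,-21,0],"turn": 0,"claw": 50},{"delta_pos": [7,-21,0],"turn": 0,"claw": 50},{"delta_pos": [7,-21,-30],"turn": 0,"claw": 50},{"delta_pos": [7,-21,-50],"turn": 0,"claw": 50},{"delta_pos": [7,-21,-60],"turn": 0,"claw": 50},{"delta_pos": [7,-21,-60],"turn": 0,"claw": 50},{"delta_pos": [7,-21,-60],"turn": 0,"claw": 50}])

```text
clock: 3.6
position: [0.5363, -0.1114, 0.2742]
tool_rot: [0.572, 0.82, 0.0, 0.0]
contact_force: [0.3, -0.4, 0.6]
opening: 0.587
```

```bash
cat > look.py <<'E'
from h import *
import sys
s=monitor.read_state(); print({k:np.round(s[k],4) for k in("clock","position","tool_rot","contact_force","moment","opening")})
p,d=cams.read_camera("scene"); np.savez(sys.argv[1]+".npz",p=p,d=d)
u,v=proj("scene",[.5365,-.112,.18]).round().astype(int); save(sys.argv[1]+".png",cv2.resize(p[v-45:v+45,u-45:u+45],(540,540),interpolation=cv2.INTER_CUBIC))
E
python3 look.py b1
```

```text
{'clock': np.float64(3.6), 'position': array([ 0.5363, -0.1114,  0.2742]), 'tool_rot': array([5.719e-01, 8.203e-01, 2.000e-04, 4.000e-04]), 'contact_force': array([ 0.2771, -0.3789,  0.5875]), 'moment': array([0.0437, 0.0156, 0.0181]), 'opening': np.float64(0.5866)}
```

View pics/b1.png

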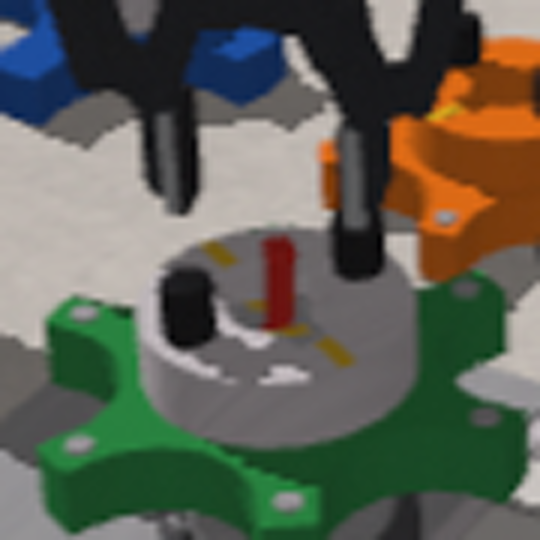

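Tips are just above the hub, and each finger sits clear of its knob on the clockwise side. I'm adding 0.1 rad of clearance and lowering them.

>>> apply_moves(deltas=[{"delta_pos": [0,0,0],"turn": -0.1,"claw": 50},{"delta_pos": [0,0,-10],"turn": -0.1,"claw": 50},{"delta_pos": [0,0,-18],"turn": -0.1,"claw": 50},{"delta_pos": [0,0,-24],"turn": -0.1,"claw": 50},{"delta_pos": [0,0,-26],"turn": -0.1,"claw": 50},{"delta_pos": [0,0,-28],"turn": -0.1,"claw": 50},{"delta_pos": [0,0,-28],"turn": -0.1,"claw": 50}])

```text
clock: 4.35
position: [0.5357, -0.1116, 0.2452]
tool_rot: [0.612, 0.791, -0.0, -0.0]
contact_force: [0.1, 0.5, 0.1]
opening: 0.587
```

>>> apply_moves(deltas=[{"delta_pos": [0,0,-2],"turn": 0,"claw": 50},{"delta_pos": [0,0,-4],"turn": 0,"claw": 50},{"delta_pos": [0,0,-4],"turn": 0,"claw": 50}])

```text
clock: 4.65
position: [0.5361, -0.1116, 0.2417]
tool_rot: [0.612, 0.791, 0.0, 0.0]
contact_force: [-0.3, -0.8, 0.1]
opening: 0.587
```

>>> apply_moves(deltas=[{"delta_pos": [0,0,-1],"turn": 0,"claw": 50},{"delta_pos": [0,0,-2],"turn": 0,"claw": 50},{"delta_pos": [0,0,-2],"turn": 0,"claw": 50}])

```text
clock: 4.95
position: [0.5363, -0.1118, 0.2416]
tool_rot: [0.612, 0.791, 0.001, -0.0]
contact_force: [-2.4, 1.4, 11.9]
opening: 0.586
```

>>> apply_moves(deltas=[{"delta_pos": [0,0,1],"turn": 0.08,"claw": 50},{"delta_pos": [0,0,1],"turn": 0.16,"claw": 50},{"delta_pos": [0,0,1],"turn": 0.24,"claw": 50},{"delta_pos": [0,0,1],"turn": 0.32,"claw": 50},{"delta_pos": [0,0,1],"turn": 0.4,"claw": 50},{"delta_pos": [0,0,1],"turn": 0.48,"claw": 50},{"delta_pos": [0,0,1],"turn": 0.56,"claw": 50},{"delta_pos": [0,0,1],"turn": 0.64,"claw": 50},{"delta_pos": [0,0,1],"turn": 0.7,"claw": 50},{"delta_pos": [0,0,1],"turn": 0.7,"claw": 50}])

```text
clock: 5.95
position: [0.5369, -0.1135, 0.2418]
tool_rot: [0.305, 0.952, -0.001, 0.002]
contact_force: [1.9, -2.5, 4.3]
opening: 0.585
```

```bash
python3 look.py b2
```

```text
{'clock': np.float64(5.95), 'position': array([ 0.5369, -0.1135,  0.2418]), 'tool_rot': array([ 3.046e-01,  9.525e-01, -6.000e-04,  2.200e-03]), 'contact_force': array([ 1.8813, -2.4676,  4.2658]), 'moment': array([-0.8248, -0.097 ,  0.068 ]), 'opening': np.float64(0.5854)}
```

View pics/b2.png

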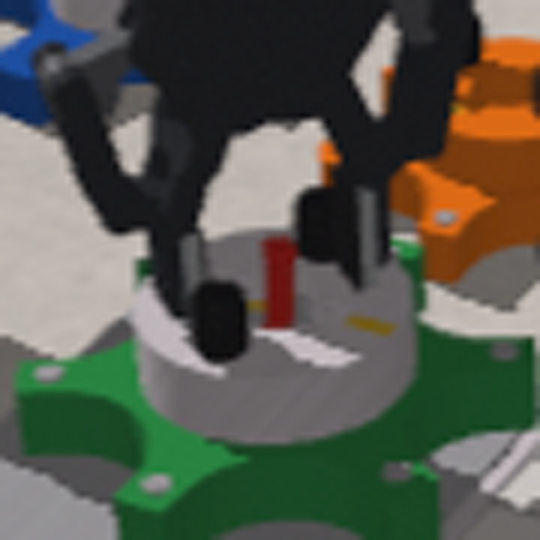

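>>> apply_moves(deltas=[{"delta_pos": [0,1,0],"turn": 0.06,"claw": 50},{"delta_pos": [0,1,0],"turn": 0.12,"claw": 50},{"delta_pos": [0,1,0],"turn": 0.18,"claw": 50},{"delta_pos": [0,1,0],"turn": 0.24,"claw": 50},{"delta_pos": [0,1,0],"turn": 0.3,"claw": 50},{"delta_pos": [0,1,0],"turn": 0.36,"claw": 50},{"delta_pos": [0,1,0],"turn": 0.42,"claw": 50},{"delta_pos": [0,1,0],"turn": 0.42,"claw": 50},{"delta_pos": [0,1,-1],"turn": 0.42,"claw": 50},{"delta_pos": [0,1,-1],"turn": 0.42,"claw": 50}])

```text
clock: 7.0
position: [0.537, -0.1129, 0.2416]
tool_rot: [0.1, 0.995, -0.001, 0.002]
contact_force: [0.0, -5.5, 9.4]
opening: 0.584
```

```bash
cat > st.py <<'E'
from h import *
s=monitor.read_state(); print({k:np.round(s[k],3) for k in("clock","position","contact_force","moment","opening")})
x,y,_,_=s["tool_rot"]; print("tool y ang",np.arctan2(y*y-x*x,2*x*y))
E
python3 st.py
```

```text
{'clock': np.float64(7.0), 'position': array([ 0.537, -0.113,  0.242]), 'contact_force': array([ 0.   , -5.485,  9.412]), 'moment': array([-1.373,  0.17 , -0.069]), 'opening': np.float64(0.584)}
tool y ang 1.3703456602083788
```

>>> apply_moves(deltas=[{"delta_pos": [0,-1.5,-0.5],"turn": 0.03,"claw": 50},{"delta_pos": [0,-1.5,-0.5],"turn": 0.06,"claw": 50},{"delta_pos": [0,-1.5,-0.5],"turn": 0.09,"claw": 50},{"delta_pos": [0,-1.5,-0.5],"turn": 0.12,"claw": 50}])

```text
clock: 7.4
position: [0.5374, -0.1131, 0.2414]
tool_rot: [0.04, 0.999, -0.0, 0.002]
contact_force: [-0.9, -2.2, 10.2]
opening: 0.583
```

```bash
python3 st.py
```

```text
{'clock': np.float64(7.4), 'position': array([ 0.537, -0.113,  0.241]), 'contact_force': array([-0.85 , -2.221, 10.173]), 'moment': array([-0.802,  0.101, -0.377]), 'opening': np.float64(0.583)}
tool y ang 1.49090977409659
```

>>> apply_moves(deltas=[{"delta_pos": [0,-0.5,-0.5],"turn": 0.03,"claw": 50},{"delta_pos": [0,-0.5,-0.5],"turn": 0.06,"claw": 50},{"delta_pos": [0,-0.5,-0.5],"turn": 0.09,"claw": 50},{"delta_pos": [0,-0.5,-0.5],"turn": 0.12,"claw": 50}])

```text
clock: 7.8
position: [0.5376, -0.1129, 0.2407]
tool_rot: [-0.021, 1.0, -0.0, 0.002]
contact_force: [-0.1, -1.9, 7.7]
opening: 0.584
```

```bash
python3 st.py
```

```text
{'clock': np.float64(7.8), 'position': array([ 0.538, -0.113,  0.241]), 'contact_force': array([-0.091, -1.902,  7.725]), 'moment': array([-0.682, -0.077, -0.319]), 'opening': np.float64(0.584)}
tool y ang 1.6118168624504348
```

>>> apply_moves(deltas=[{"delta_pos": [0,0,-0.7],"turn": 0.0,"claw": 50},{"delta_pos": [0,0,-0.7],"turn": 0.03,"claw": 50},{"delta_pos": [0,0,-0.7],"turn": 0.06,"claw": 50}])

```text
clock: 8.1
position: [0.5364, -0.1122, 0.2377]
tool_rot: [-0.052, 0.999, -0.0, 0.001]
contact_force: [2.3, -2.4, 1.9]
opening: 0.592
```

```bash
python3 st.py; python3 look.py b3
```

```text
{'clock': np.float64(8.1), 'position': array([ 0.536, -0.112,  0.238]), 'contact_force': array([ 2.261, -2.408,  1.858]), 'moment': array([-0.393, -0.683, -0.062]), 'opening': np.float64(0.592)}
tool y ang 1.6749037148708483
{'clock': np.float64(8.1), 'position': array([ 0.5364, -0.1122,  0.2377]), 'tool_rot': array([-5.200e-02,  9.986e-01, -0.000e+00,  7.000e-04]), 'contact_force': array([ 2.2614, -2.4079,  1.8579]), 'moment': array([-0.3926, -0.6832, -0.0625]), 'opening': np.float64(0.5915)}
```

View pics/b3.png

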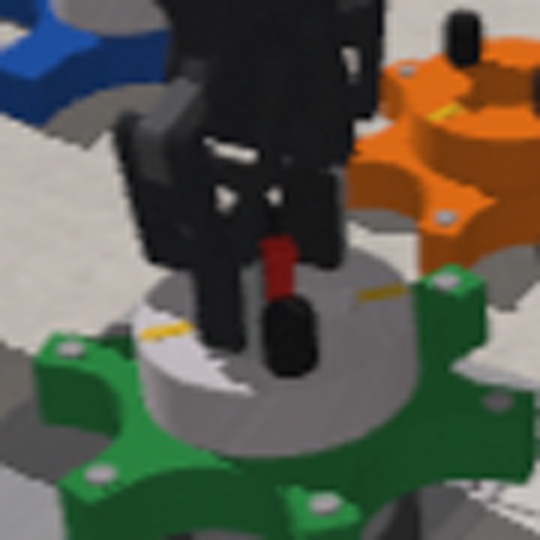

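The wheel has begun to drop over the keys (TCP z 0.2377). Now I'll push it straight down.

>>> apply_moves(deltas=[{"delta_pos": [0,0,-1.5],"turn": -0.02,"claw": 50},{"delta_pos": [0,0,-3],"turn": -0.03,"claw": 50},{"delta_pos": [0,0,-4.5],"turn": -0.03,"claw": 50},{"delta_pos": [0,0,-6],"turn": -0.03,"claw": 50}])

```text
clock: 8.55
position: [0.5365, -0.1117, 0.2323]
tool_rot: [-0.036, 0.999, 0.0, 0.001]
contact_force: [2.5, -0.9, 5.8]
opening: 0.585
```

```bash
python3 st.py
```

```text
{'clock': np.float64(8.55), 'position': array([ 0.537, -0.112,  0.232]), 'contact_force': array([ 2.508, -0.924,  5.766]), 'moment': array([-0.213, -0.488,  0.033]), 'opening': np.float64(0.585)}
tool y ang 1.6430647847373472
```

>>> apply_moves(deltas=[{"delta_pos": [0,0,-1.5],"turn": 0,"claw": 50},{"delta_pos": [0,0,-3],"turn": 0,"claw": 50},{"delta_pos": [0,0,-4.5],"turn": 0,"claw": 50},{"delta_pos": [0,0,-6],"turn": 0,"claw": 50},{"delta_pos": [0,0,-7.5],"turn": 0,"claw": 50},{"delta_pos": [0,0,-9],"turn": 0,"claw": 50}])

```text
clock: 9.15
position: [0.5365, -0.1117, 0.2232]
tool_rot: [-0.036, 0.999, 0.0, 0.001]
contact_force: [2.3, 0.1, 4.9]
opening: 0.587
```

>>> apply_moves(deltas=[{"delta_pos": [0,0,-1],"turn": 0,"claw": 50},{"delta_pos": [0,0,-2],"turn": 0,"claw": 50},{"delta_pos": [0,0,-3],"turn": 0,"claw": 50},{"delta_pos": [0,0,-3],"turn": 0,"claw": 50}])

```text
clock: 9.55
position: [0.537, -0.1119, 0.2205]
tool_rot: [-0.036, 0.999, 0.0, 0.001]
contact_force: [3.2, 0.0, 5.2]
opening: 0.584
```

>>> apply_moves(deltas=[{"delta_pos": [0,0,-1],"turn": 0,"claw": 50},{"delta_pos": [0,0,-2],"turn": 0,"claw": 50},{"delta_pos": [0,0,-2],"turn": 0,"claw": 50}])

```text
clock: 9.85
position: [0.5377, -0.112, 0.2198]
tool_rot: [-0.036, 0.999, 0.001, 0.002]
contact_force: [2.7, 1.0, 10.7]
opening: 0.586
```

>>> apply_moves(deltas=[{"delta_pos": [0,0,1],"turn": -0.05,"claw": 50},{"delta_pos": [0,0,5],"turn": -0.08,"claw": 50},{"delta_pos": [0,0,25],"turn": -0.08,"claw": 50},{"delta_pos": [0,0,60],"turn": -0.08,"claw": 50},{"delta_pos": [0,0,100],"turn": -0.08,"claw": 0},{"delta_pos": [-40,30,130],"turn": -0.08,"claw": 0},{"delta_pos": [-90,110,130],"turn": -0.08,"claw": 0},{"delta_pos": [-130,150,130],"turn": -0.08,"claw": 0},{"delta_pos": [-130,180,130],"turn": -0.08,"claw": 0},{"delta_pos": [-130,180,130],"turn": -0.08,"claw": 0}])

```text
clock: 10.85
position: [0.4012, 0.07, 0.3456]
tool_rot: [0.002, 1.0, -0.0, -0.004]
contact_force: [0.9, 0.6, 0.1]
opening: -0.0
```

```bash
python3 - <<'E'
from h import *
c=np.array([.537,-.112,.16]); out=[]
for n in("top","scene"):
    p,d=cams.read_camera(n); np.savez(n+"2.npz",p=p,d=d); W=cloud(n,d)
    u,v=proj(n,c).round().astype(int); x=p[v-25:v+25,u-25:u+25]; out.append(cv2.resize(np.clip(x*1.2,0,255).astype(np.uint8),(400,400),interpolation=cv2.INTER_CUBIC))
    near=np.hypot(W[...,0]-c[0],W[...,1]-c[1])<.06
    hsv=cv2.cvtColor(p,cv2.COLOR_RGB2HSV)
    r=near&((hsv[...,0]<8)|(hsv[...,0]>174))&(hsv[...,1]>150)&(W[...,2]>.15)
    print(n,"red",r.sum(),W[r].mean(0),W[r].max(0),W[r&(W[...,2]>.185)].mean(0))
    m=near&(p.min(-1)>110)&(abs(W[...,2]-.155)<.02)&(hsv[...,1]<60); print("hub z",m.sum(),np.median(W[m][:,2]))
    m=near&(p.max(-1)<60)&(W[...,2]>.163); k,l,s,_=cv2.connectedComponentsWithStats(m.astype(np.uint8))
    for i in range(1,k):
        if s[i,4]>15: print("dark",s[i,4],W[l==i].mean(0),W[l==i].max(0))
    y=near&(hsv[...,0]>12)&(hsv[...,0]<34)&(hsv[...,1]>90); k,l,s,_=cv2.connectedComponentsWithStats(y.astype(np.uint8))
    for i in range(1,k):
        if s[i,4]>3: print("yel",s[i,4],W[l==i].mean(0))
save("c1.png",np.hstack(out))
E
python3 st.py
```

```text
top red 18 [ 0.53727526 -0.1107137   0.19227583] [ 0.54183432 -0.10493919  0.1972241 ] [ 0.53734538 -0.11091439  0.19299214]
hub z 204 0.15037454923747665
dark 44 [ 0.55897093 -0.13513693  0.17101633] [ 0.56651157 -0.12674652  0.17872461]
dark 35 [ 0.51485124 -0.09167058  0.1718502 ] [ 0.52299705 -0.08527986  0.17698702]
yel 16 [ 0.56242692 -0.08902178  0.15168288]
yel 16 [ 0.5316849  -0.10869664  0.16330006]
yel 7 [ 0.52589082 -0.13114425  0.11562828]
yel 14 [ 0.51183153 -0.13949468  0.15096431]
scene red 66 [ 0.54179959 -0.11775157  0.1812773 ] [ 0.54618538 -0.10903414  0.19399649] [ 0.54144874 -0.11655075  0.19036721]
hub z 193 0.14934604449869174
dark 32 [ 0.51675497 -0.0987866   0.16951447] [ 0.53397028 -0.09019455  0.19032403]
dark 62 [ 0.56252877 -0.14159569  0.16895604] [ 0.57058938 -0.13348552  0.17263863]
yel 6 [ 0.52555156 -0.10982549  0.16264188]
yel 15 [ 0.54534216 -0.12290192  0.16591414]
yel 17 [ 0.56312505 -0.0904571   0.14949778]
yel 20 [ 0.51316216 -0.14036095  0.14927069]
{'clock': np.float64(10.95), 'position': array([0.401, 0.072, 0.346]), 'contact_force': array([ 0.473, -0.706, -0.005]), 'moment': array([-0.013, -0.002, -0.009]), 'opening': np.float64(-0.002)}
tool y ang 1.573008071219422
```

View pics/c1.png

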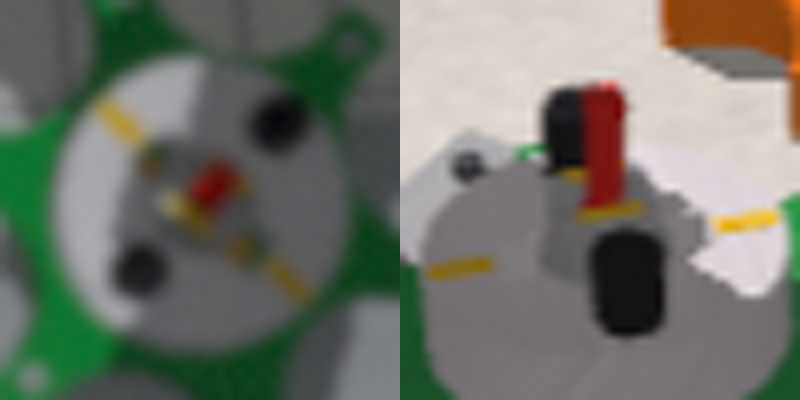

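The wheel is home: hub top at z 0.150, stripes along a yaw of 0.785, hub centre about (0.537, -0.1135). Next I need to know which way along that line the latch leans.

```bash
python3 - <<'E'
from h import *
c=np.array([.537,-.1135]); d=np.array([.7071,.7071])
for n in("top","scene"):
    p=np.load(n+"2.npz")["p"]; hsv=cv2.cvtColor(p,cv2.COLOR_RGB2HSV)
    r=((hsv[...,0]<8)|(hsv[...,0]>172))&(hsv[...,1]>140)
    u,v=proj(n,[*c,.18]).round().astype(int); vv,uu=np.where(r); k=(abs(uu-u)<15)&(abs(vv-v)<18); uu,vv=uu[k],vv[k]
    print(n,"obs centroid",uu.mean().round(2),vv.mean().round(2),"bbox",uu.min(),uu.max(),vv.min(),vv.max())
    for r_ in sorted(set(vv)): print(r_,uu[vv==r_].min(),uu[vv==r_].max(),end="; ")
    print()
    # stripe-based offset of projection (calibration error): knob-free check by hub centre
    for th in(-.2,-.1,0,.1,.2):
        M=np.zeros((420*8,560*8),np.uint8)
        X=np.array([*d,0])*np.cos(th)-np.array([0,0,1])*np.sin(th); Z=np.array([*d,0])*np.sin(th)+np.array([0,0,1])*np.cos(th); Y=np.array([-d[1],d[0],0])
        o=np.array([*c,.157])
        pts=[proj(n,o+X*a+Y*b+Z*e) for a in(-.004,.004) for b in(-.0055,.0055) for e in(.009,.037)]
        h=cv2.convexHull(np.array(pts,np.float32)); m=cv2.moments(h); print(th,"cent",round(m["m10"]/m["m00"],2),round(m["m01"]/m["m00"],2),"bbox",h.min(0).round(1),h.max(0).round(1))
E
```

```text
top obs centroid 355.24 225.19 bbox 353 357 223 228
223 355 357; 224 354 357; 225 353 357; 226 353 357; 227 354 356; 228 355 355; 
-0.2 cent 356.95 226.9 bbox [[352.6 224. ]] [[361.3 229.9]]
-0.1 cent 356.28 226.23 bbox [[352.3 223.2]] [[360.3 229.2]]
0 cent 355.58 225.56 bbox [[352.  222.1]] [[359.2 229. ]]
0.1 cent 354.85 224.89 bbox [[351.7 221.1]] [[358.  228.7]]
0.2 cent 354.12 224.26 bbox [[351.3 220.1]] [[356.9 228.4]]
scene obs centroid 227.04 218.63 bbox 225 229 212 226
212 225 228; 213 225 229; 214 225 229; 215 225 229; 216 225 229; 217 225 229; 218 225 229; 219 225 229; 220 225 229; 221 225 229; 222 226 229; 223 226 229; 224 226 229; 225 226 229; 226 225 227; 
-0.2 cent 223.84 217.95 bbox [[219.5 210.1]] [[228.2 225.9]]
-0.1 cent 225.0 217.62 bbox [[221.3 209.7]] [[228.7 225.6]]
0 cent 226.18 217.39 bbox [[223.2 209.5]] [[229.2 225.3]]
0.1 cent 227.36 217.26 bbox [[224.4 209.5]] [[230.3 225.1]]
0.2 cent 228.53 217.23 bbox [[224.9 209.5]] [[232.2 224.9]]
```

Both cameras put the lean on the +(0.71, 0.71) side, so the spindle's +x yaw is about 0.785. I'll bring the closed fingers in behind the latch.

>>> apply_moves(deltas=[{"delta_pos": [104,-217,0],"turn": -0.79,"claw": 0},{"delta_pos": [104,-217,0],"turn": -0.79,"claw": 0},{"delta_pos": [104,-217,0],"turn": -0.79,"claw": 0},{"delta_pos": [104,-217,0],"turn": -0.79,"claw": 0},{"delta_pos": [104,-217,0],"turn": -0.79,"claw": 0},{"delta_pos": [104,-217,0],"turn": -0.79,"claw": 0},{"delta_pos": [104,-217,0],"turn": -0.79,"claw": 0},{"delta_pos": [104,-217,0],"turn": -0.79,"claw": 0},{"delta_pos": [104,-217,-40],"turn": -0.79,"claw": 0},{"delta_pos": [104,-217,-40],"turn": -0.79,"claw": 0}])

```text
clock: 11.95
position: [0.506, -0.147, 0.3029]
tool_rot: [0.387, 0.922, -0.001, -0.006]
contact_force: [-1.0, 1.2, -1.0]
opening: -0.001
```

>>> apply_moves(deltas=[{"delta_pos": [0,0,0],"turn": 0,"claw": 0},{"delta_pos": [0,0,0],"turn": 0,"claw": 0}])

```text
clock: 12.15
position: [0.5103, -0.1491, 0.3091]
tool_rot: [0.388, 0.922, 0.0, 0.001]
contact_force: [-0.4, 0.4, 0.5]
opening: 0.002
```

```bash
python3 st.py
```

```text
{'clock': np.float64(12.15), 'position': array([ 0.51 , -0.149,  0.309]), 'contact_force': array([-0.378,  0.43 ,  0.527]), 'moment': array([-0.056, -0.003,  0.008]), 'opening': np.float64(0.002)}
tool y ang 0.77436675094866
```

>>> apply_moves(deltas=[{"delta_pos": [-5,3.5,-10],"turn": 0,"claw": 0},{"delta_pos": [-5,3.5,-40],"turn": 0,"claw": 0},{"delta_pos": [-5,3.5,-52],"turn": 0,"claw": 0},{"delta_pos": [-5,3.5,-57],"turn": 0,"claw": 0},{"delta_pos": [-5,3.5,-57],"turn": 0,"claw": 0},{"delta_pos": [-5,3.5,-57],"turn": 0,"claw": 0}])

```text
clock: 12.75
position: [0.5054, -0.1463, 0.2517]
tool_rot: [0.388, 0.921, 0.0, 0.001]
contact_force: [0.9, 0.0, -0.7]
opening: -0.0
```

```bash
python3 look.py d1
```

```text
{'clock': np.float64(12.75), 'position': array([ 0.5054, -0.1463,  0.2517]), 'tool_rot': array([3.885e-01, 9.215e-01, 1.000e-04, 7.000e-04]), 'contact_force': array([ 0.8546,  0.0183, -0.7138]), 'moment': array([ 0.0265, -0.0129,  0.0053]), 'opening': np.float64(-0.0004)}
```

View pics/d1.png

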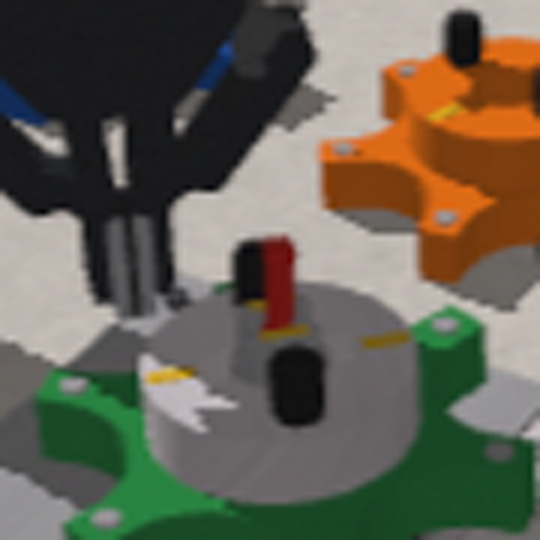

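The closed fingertips are behind the latch, to its left in this view, and level with its middle. Sweeping along the spindle's +x.

>>> apply_moves(deltas=[{"delta_pos": [4,4,0],"turn": 0,"claw": 0},{"delta_pos": [8,8,0],"turn": 0,"claw": 0},{"delta_pos": [12,12,0],"turn": 0,"claw": 0},{"delta_pos": [16,16,0],"turn": 0,"claw": 0},{"delta_pos": [20,20,0],"turn": 0,"claw": 0},{"delta_pos": [24,24,0],"turn": 0,"claw": 0},{"delta_pos": [27,27,0],"turn": 0,"claw": 0},{"delta_pos": [30,30,0],"turn": 0,"claw": 0}])

```text
clock: 13.6
position: [0.5343, -0.1163, 0.2502]
tool_rot: [0.389, 0.921, -0.001, -0.001]
contact_force: [-2.0, -1.9, -1.0]
opening: -0.001
```

>>> apply_moves(deltas=[{"delta_pos": [3,3,0],"turn": 0,"claw": 0},{"delta_pos": [6,6,0],"turn": 0,"claw": 0},{"delta_pos": [9,9,0],"turn": 0,"claw": 0},{"delta_pos": [12,12,0],"turn": 0,"claw": 0}])

```text
clock: 14.0
position: [0.5471, -0.104, 0.2509]
tool_rot: [0.388, 0.921, -0.0, 0.0]
contact_force: [-1.4, -0.8, 0.9]
opening: -0.0
```

>>> apply_moves(deltas=[{"delta_pos": [4,4,0],"turn": 0,"claw": 0},{"delta_pos": [8,8,0],"turn": 0,"claw": 0},{"delta_pos": [12,12,0],"turn": 0,"claw": 0},{"delta_pos": [16,16,0],"turn": 0,"claw": 0},{"delta_pos": [16,16,0],"turn": 0,"claw": 0}])

```text
clock: 14.5
position: [0.564, -0.0863, 0.2509]
tool_rot: [0.387, 0.922, 0.001, 0.0]
contact_force: [-1.5, 0.1, 0.3]
opening: -0.0
```

```bash
python3 look.py d2
```

```text
{'clock': np.float64(14.5), 'position': array([ 0.564 , -0.0863,  0.2509]), 'tool_rot': array([3.874e-01, 9.219e-01, 6.000e-04, 4.000e-04]), 'contact_force': array([-1.4721,  0.1076,  0.3347]), 'moment': array([-0.0141, -0.0281, -0.0375]), 'opening': np.float64(-0.0004)}
```

View pics/d2.png

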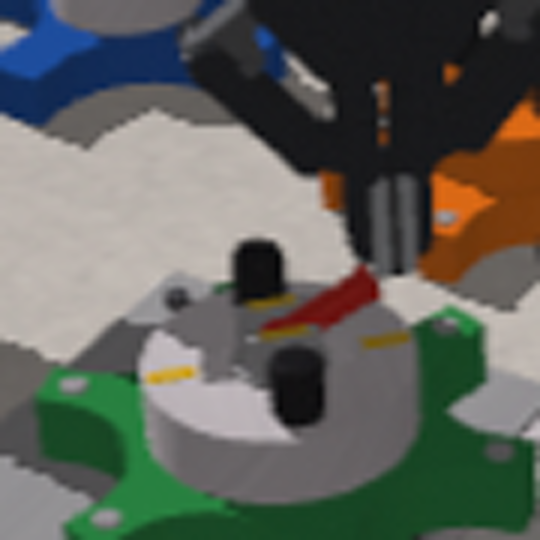

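The latch lies over at about 1 rad with the fingertips just above its end. Pressing down.

>>> apply_moves(deltas=[{"delta_pos": [-1,-1,-3],"turn": 0,"claw": 0},{"delta_pos": [-1,-1,-6],"turn": 0,"claw": 0},{"delta_pos": [-1,-1,-9],"turn": 0,"claw": 0},{"delta_pos": [-1,-1,-12],"turn": 0,"claw": 0},{"delta_pos": [-1,-1,-14],"turn": 0,"claw": 0},{"delta_pos": [-1,-1,-15.5],"turn": 0,"claw": 0},{"delta_pos": [-1,-1,-15.5],"turn": 0,"claw": 0}])

```text
clock: 15.25
position: [0.5654, -0.0849, 0.237]
tool_rot: [0.386, 0.922, 0.003, 0.003]
contact_force: [0.7, 1.1, 1.8]
opening: 0.002
```

>>> apply_moves(deltas=[{"delta_pos": [0,0,-1],"turn": 0,"claw": 0},{"delta_pos": [0,0,-2],"turn": 0,"claw": 0},{"delta_pos": [0,0,-2],"turn": 0,"claw": 0}])

```text
clock: 15.55
position: [0.5619, -0.0895, 0.2336]
tool_rot: [0.389, 0.921, 0.0, 0.0]
contact_force: [0.3, 1.9, 3.7]
opening: -0.001
```

>>> apply_moves(deltas=[{"delta_pos": [0,0,-1],"turn": 0,"claw": 0},{"delta_pos": [0,0,-1.5],"turn": 0,"claw": 0},{"delta_pos": [0,0,-1.5],"turn": 0,"claw": 0}])

```text
clock: 15.85
position: [0.562, -0.0896, 0.2334]
tool_rot: [0.389, 0.921, 0.001, -0.0]
contact_force: [-1.6, 2.0, 10.5]
opening: 0.004
```

The latch is at its stop: 10 N with the tip at about z 0.160. I'll lift off and check.

>>> apply_moves(deltas=[{"delta_pos": [0,0,10],"turn": 0,"claw": 0},{"delta_pos": [0,0,50],"turn": 0,"claw": 0},{"delta_pos": [0,0,90],"turn": 0,"claw": 0},{"delta_pos": [-20,20,125],"turn": 0,"claw": 0},{"delta_pos": [-60,60,130],"turn": 0,"claw": 0},{"delta_pos": [-100,100,130],"turn": 0,"claw": 0},{"delta_pos": [-130,140,130],"turn": 0,"claw": 0},{"delta_pos": [-150,170,130],"turn": 0,"claw": 0},{"delta_pos": [-150,170,130],"turn": 0,"claw": 0},{"delta_pos": [-150,170,130],"turn": 0,"claw": 0}])

```text
clock: 16.85
position: [0.4109, 0.0806, 0.3611]
tool_rot: [0.387, 0.922, -0.001, -0.0]
contact_force: [0.2, -0.9, 0.1]
opening: 0.003
```

```bash
python3 st.py; python3 - <<'E'
from h import *
c=np.array([.537,-.1135,.16]); out=[]
for n in("top","scene"):
    p,d=cams.read_camera(n); W=cloud(n,d)
    u,v=proj(n,c).round().astype(int); out.append(cv2.resize(p[v-30:v+30,u-30:u+30],(400,400),interpolation=cv2.INTER_CUBIC))
    near=np.hypot(W[...,0]-c[0],W[...,1]-c[1])<.06; hsv=cv2.cvtColor(p,cv2.COLOR_RGB2HSV)
    r=near&((hsv[...,0]<8)|(hsv[...,0]>174))&(hsv[...,1]>150)&(W[...,2]>.14)
    q=W[r]; s=(q[:,:2]-c[:2])@[.7071,.7071]
    print(n,"red",r.sum(),"s range",s.min(),s.max(),"z med",np.median(q[:,2]),"slope",np.polyfit(s,q[:,2],1)[0])
    m=near&(p.min(-1)>110)&(abs(W[...,2]-.155)<.02)&(hsv[...,1]<60); print("hub z",np.median(W[m][:,2]))
save("e1.png",np.hstack(out))
E
```

```text
{'clock': np.float64(16.85), 'position': array([0.411, 0.081, 0.361]), 'contact_force': array([ 0.195, -0.923,  0.094]), 'moment': array([-0.038, -0.012, -0.02 ]), 'opening': np.float64(0.003)}
tool y ang 0.7750690295992628
top red 62 s range -0.0035665484399574113 0.03622305802481092 z med 0.16129287515288876 slope -0.06410613561311525
hub z 0.15052370402320395
scene red 68 s range -0.0030889382439224598 0.034714535403615514 z med 0.15895959889796885 slope -0.04882042997445057
hub z 0.14959790224789055
```

View pics/e1.png

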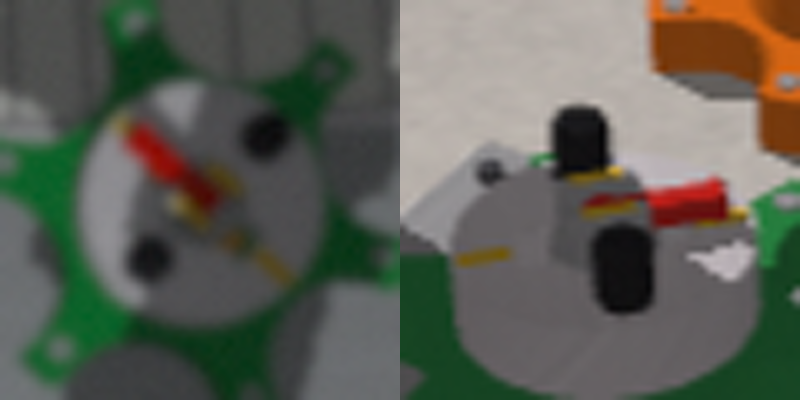

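The latch lies flat over the hub at z 0.161, the hub top is at 0.150, and the arm is clear. Handing in.

```bash
python3 -c "
from plant import ctrl; print(ctrl.hand_in())"
```

```text
the job is handed in; nothing more can be done
None
```

The star wheel is home on the flange, the red latch is flat over the hub, and the job is handed in; no verdict came back. It took about 17 s of the 61 s allowed.

- **Seating the wheel:** I pressed on both sides of the hub with the open fingertips and pushed the knobs round, turning the wheel about 1.2 rad. It dropped over the keys and I pushed it straight down, with readings up to about 12 N. The TCP went down 21.8 mm against the 22 mm expected.
- **Flipping the latch:** I swept it over with the closed fingertips at about 3 N, then pressed it to its stop at about 10 N.
- **Final checks:** Both cameras put the hub top at z of about 0.150 m (home). They put the latch's median height at 0.161 m (top) and 0.159 m (scene), with its slope within about 0.06 rad of flat. The arm was clear and read no contact force.
- **What disagreed:** The first camera estimates of the spindle's angle differed (0.8 rad from the top view, 0.64 from the scene view). The angle at which the wheel dropped, about 0.78 rad, settled it.
- **Not measured:** I did not re-measure the bottles at the end. The arm stayed clear of them throughout.

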